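Stand the toppled bench power supply back on its feet

TASK

The bench power supply has been knocked over onto its side. Swing it back up so that it stands on its four rubber feet on the bench, letting it down gently rather than letting it drop or flop over. Leave the bottle, the tape roll and the charger where they are, and let go of the supply.

Things in the scene. Friction and masses are not known exactly. Their poses are not given: they have to be found in the camera images.
- power_supply: Light grey box 170 deep (x), 84 wide (y), case 140 high (z 8..148), 0.68-0.98 kg, lying flat on its left (+y) face. Origin: centre of the underside, level with the foot soles; 42 above the bench while lying. +z its own up, feet to handle (level while lying); -x front, knobs and terminals stand out 15. Four round rubber feet: 18 diameter, 8 high, centres x +-65, y +-28.
- carry_handle (a point): Middle of the rigid, fixed carrying handle's bar, on its axis: (0, 0, 192.5) in the supply's frame. Black round bar, 13 in diameter, along the supply's x between two posts of the same thickness at x +-60 (107 free between them), 38 free between bar and case top. Lying: bar level, axis 42 above the bench, 35 free beneath it.
- base_edge (a point): Middle of the case's lower long edge, at (0, 42, 8) in the supply's frame, resting on the bench while it lies. The supply turns upright about this edge for the first 32 degrees, then about the outer edges of the two +y feet (y 37, z 0). It grips the mat and hardly slides.
- middle (a point): Centre of the case and very nearly its centre of mass, (0, 0, 79) in the supply's frame. Swung up, the supply balances at about 65 degrees of turn; from there it falls onto its feet unless held back.
- bottle: White plastic screw-cap bottle standing on the bench, 66 in diameter, 150 high; origin at the centre of its underside. Bystander.
- tape_roll: Roll of tan tape lying flat, 92 outer diameter, 24 high; origin at the centre of its underside. Bystander.
- charger: Flat black USB charger block, 60 x 90 x 26 high; origin at the centre of its underside. Bystander.

How it is judged:
At the end, for the whole second after the job is handed in: The power supply stands upright on its four feet on the bench (within 3.4 degrees, soles within 6 mm of the bench top), at rest and released; the bottle, tape roll and charger are within 30 mm of where they were (angle between power_supply's own z axis and vertical below 0.06 rad and height (world z) of power_supply between -0.006 and 0.006 m and height (world z) of carry_handle above 0.18 m and linear speed of power_supply below 0.02 m/s and angular speed of power_supply below 0.1 rad/s and distance of each of bottle, tape_roll, charger from where it was at the start of the episode below 0.03 m); the robot touches nothing.
It fails at once if the power supply is dropped or flops over: it turns faster than 2.5 rad/s or moves faster than 0.4 m/s (angular speed of power_supply above 2.5 rad/s or linear speed of power_supply above 0.4 m/s).
It fails at once if the bottle, tape roll or charger is pushed more than 30 mm away, or the bottle is knocked over (distance of any of bottle, tape_roll, charger from where it was at the start of the episode above 0.03 m or angle between bottle's own z axis and vertical above 0.5 rad).
It also fails if it takes over 51 s, if anything falls off the work surface, if the arm or the gripper's body presses on something with over 40 N, if the wrist force passes 120 N, or if a joint passes its speed limit or range.

ROBOT

A 7-joint arm with a two-finger parallel gripper is mounted at the origin on the work surface. World frame = base frame: x ahead of the robot, y to its left, z up, the work surface at z = 0. Lengths are in m, angles in rad, forces in N, time in s.
With the tool pointing down it reaches from about 0.4 to 0.925 m from the base axis. Payload 5.6 kg.
Tool frame: the origin (TCP) lies midway between the tips of the shut fingers; the grasp point (between the pads) lies 19 mm behind it; x points along the fingers, y is the direction in which the jaws open and shut, and the axes are right-handed (so a half turn about x gives the same grasp; the last joint's range is limited). The gripper opens to 85 mm and grips with 20 to 120 N. Pads are 22 mm wide; open, the fingers measure 114 mm over their backs; the gripper's body (76 mm by 85 mm) begins 54 mm behind the grasp point. The pads swing forward as they close: fully open they stand 13 mm farther back than shut.
Start: joints at [-1.21, 0.468, -0.012, 1.603, 0.006, 1.071, -0.056], TCP at [0.255, 0.598, 0.231] pointing down, gripper open.
Joint ranges: [-2.53, 2.53], [-0.31, 2.02], [-1.57, 1.55], [0.28, 2.44], [-1.29, 4.43], [0.15, 1.84], [-2.92, 2.92]. Speed limits (rad/s): [2.57, 2.57, 3.14, 3.14, 3.14, 3.14, 3.14].

INTERFACE

Orientations are given as a rotation vector (axis times angle).
In Python, from plant import robot gives the robot as it stands. The module is installed in compiled form; this text tells all that it offers.
- The arm moves only by the tool move_arm, never from a script. Its argument "deltas" is a list of rows, each a list of 3 entries, a list of its own where there are three numbers: the opening, from 0 (shut) to 1 (fully open), then the shift along the tool's x, y, z in m, then the turn, a rotation vector about the tool's x, y, z in rad. In form: [[jaw, [tx, ty, tz], [ax, ay, az]], ...]. A call has 1 to 20 rows; each row shifts and turns the commanded pose from where the row before left it, along the tool's axes as they then stand; what a row does not reach is not made up. A row lasts 1/8 s, in which the tool goes at most 62.5 mm and 10.7 degrees, less where a joint would pass 70% of its speed; a pose out of reach is approached as far as the arm can. A call is refused whole if a number of a shift passes 0.0625 or a number of a turn 0.188, either way. A call with a gripper value outside its range is refused whole. The fingers move at their own pace and stop on an object; "force" is the grip in N (left out, the last holds). Time passes only in rows, so rows that do not move let the fingers close. It gives the time, the measured TCP pose, the force and the opening at its end, in the units of the state.
- robot.observe(): the state, without advancing time (a new reading comes with each control period).
- robot.camera(name): name is "scene" or "top"; returns (picture, depth): 420x560x3 uint8, blue, green, red; 420x560 float32, m along the optical axis (not along the pixel's ray), 0 where there is no reading.
- robot.get_calibration(name): a dict with "intrinsics" (3x3 intrinsics, pixels), "pose" (4x4, takes a point from camera to world coordinates). Camera axes: x right, y down, z forward; pixel columns grow to the right and rows downward; lengths in m; the calibration is good to about 2 mm. A picture is of the moment at which its call begins. get_calibration takes no time and is no camera call.
- robot.job_done(): hands the job in, once; it reports no verdict.
Trained networks look in the newest picture that a camera, given by its name, has taken for a name from the list of things; names that differ only in an ending like _2 or _b are one class to them, and where a whole thing is asked for, a point or a joint stands for the part that bears it (a point fixed in the world has none). Each returns a list of dicts, best first, with "confidence" (0 to 1); they miss things now and then, are a little off and sometimes report something else, mostly with a low value. They report only what shows in the picture. A call takes as long as a camera call.
- robot.regions_of(camera, query): "mask" (420x560 bool, what is visible of it) and "box" ([centre column, centre row, width, height] in pixels, round what is visible of it).
- robot.tip_of(camera, query): "uv" ([column, row] in pixels: a listed point, or the origin of a listed thing).
The state is a dict: "time_s": time; "joint_positions": joint angles; "joint_velocities": joint speeds; "joint_torque": joint torques, N m; "position": TCP position; "ee_rot": TCP orientation; "ft_force": force on the tool from outside, world axes, zero at the start; "moment": the same for the moment, N m; "width": finger opening in m.
Only numpy, scipy, OpenCV 4.12 (cv2) and the standard library are available. Lean on these libraries where they do the work, as an engineer would, in place of code of your own. Each camera call takes 0.05 s, during which the arm holds its last target. There are 200 camera calls.

## Working session

There is one attempt and no reset: what is moved stays moved. The work goes in short steps, Python scripts to look and compute and a tool call to move; the robot and the scene stay as the last step left them, time stands still between calls to the robot, and variables do not carry over. Pictures are saved under pics/ and viewed, about 8 in all and at most 12, crops included, and the job is handed in when it is done.

Besides the shell and the picture viewer there is one more tool, called by a JSON object that holds its "op" and its "data", one argument or row to a line. move_arm: Moves the arm, as the interface text tells. Its arguments: {"type":"object","properties":{"deltas":{"type":"array","items":{"type":"array"}},"force":{"type":"number"}},"required":["deltas"]}

```bash
mkdir -p pics; cat > h.py <<'E'
import numpy as np, cv2
from scipy.spatial.transform import Rotation as R
from plant import robot
def cloud(n):
    im,d=robot.camera(n); c=robot.get_calibration(n); K=np.array(c["intrinsics"]);T=np.array(c["pose"])
    v,u=np.mgrid[:420,:560]
    P=np.stack([(u-K[0,2])/K[0,0]*d,(v-K[1,2])/K[1,1]*d,d],-1)@T[:3,:3].T+T[:3,3]
    P[d==0]=np.nan
    return im,P
E
python3 - <<'E'
from h import *
s=robot.observe();print({k:np.round(v,3) for k,v in s.items()})
ims=[]
for n in("scene","top"):
    im,P=cloud(n);cv2.imwrite(f"pics/{n}0.png",im);np.save(f"{n}.npy",P)
    for q in("power_supply","bottle","tape_roll","charger","carry_handle"):
        for r in robot.regions_of(n,q)[:1]:
            p=P[r["mask"]];p=p[~np.isnan(p).any(1)]
            print(n,q,round(r["confidence"],2),np.round(r["box"]),np.round(np.percentile(p,[2,50,98],axis=0),3).tolist() if len(p) else 0)
    for q in("carry_handle","base_edge","middle","power_supply"):
        for r in robot.tip_of(n,q)[:1]:
            u,v=np.round(r["uv"]).astype(int);print(n,q,round(r["confidence"],2),u,v,P[min(v,419),min(u,559)].round(3))
E
```

```text
{'time_s': np.float64(0.0), 'joint_positions': array([-1.21 ,  0.468, -0.012,  1.604,  0.006,  1.071, -0.056]), 'joint_velocities': array([ 0.   ,  0.   ,  0.001, -0.   ,  0.001, -0.   ,  0.001]), 'joint_torque': array([-0.0000e+00, -5.3240e+01,  2.2000e-02, -2.5131e+01,  1.1000e-02,
        8.0000e-03,  0.0000e+00]), 'position': array([0.255, 0.597, 0.23 ]), 'ee_rot': array([ 0.315,  1.548, -0.318]), 'ft_force': array([ 0.553, -0.472, -0.351]), 'moment': array([-0.068,  0.029, -0.012]), 'width': np.float64(0.086)}
scene power_supply 0.81 [264. 186.  73.  61.] [[0.454, -0.09, 0.005], [0.579, -0.012, 0.082], [0.627, 0.103, 0.087]]
scene bottle 0.71 [113. 243.  38.  37.] [[0.574, -0.451, 0.002], [0.618, -0.409, 0.019], [0.66, -0.365, 0.026]]
scene tape_roll 0.6 [114. 243.  38.  33.] [[0.575, -0.452, -0.001], [0.624, -0.409, 0.018], [0.66, -0.365, 0.026]]
scene charger 0.75 [393. 175.  40.  26.] [[0.529, 0.366, 0.001], [0.567, 0.406, 0.024], [0.592, 0.458, 0.029]]
scene carry_handle 0.88 [264. 187.  69.  60.] [[0.448, -0.089, 0.0], [0.575, -0.01, 0.082], [0.627, 0.109, 0.086]]
scene carry_handle 0.94 299 185 [0.525 0.124 0.003]
scene middle 0.68 254 184 [ 0.568 -0.02   0.081]
scene power_supply 0.62 230 189 [ 0.573 -0.087  0.083]
top power_supply 0.6 [279. 259.  77.  71.] [[0.44, -0.083, 0.04], [0.529, -0.003, 0.082], [0.614, 0.107, 0.089]]
top bottle 0.72 [326. 172.  25.  29.] [[0.754, -0.158, 0.009], [0.772, -0.125, 0.101], [0.81, -0.099, 0.151]]
top tape_roll 0.7 [419. 230.  36.  32.] [[0.569, -0.456, -0.005], [0.611, -0.411, 0.019], [0.658, -0.367, 0.028]]
top charger 0.83 [143. 252.  31.  23.] [[0.524, 0.365, 0.009], [0.554, 0.411, 0.024], [0.587, 0.454, 0.032]]
top carry_handle 0.76 [278. 259.  77.  68.] [[0.438, -0.083, -0.001], [0.529, -0.003, 0.082], [0.617, 0.107, 0.089]]
top carry_handle 0.66 246 248 [0.556 0.104 0.05 ]
top power_supply 0.85 310 261 [ 0.524 -0.085 -0.002]
```

```bash
python3 - <<'E'
from h import *
a=cv2.imread("pics/top0.png")[200:320,200:350];b=cv2.imread("pics/scene0.png")[120:240,190:340]
cv2.imwrite("pics/c0.png",np.vstack([cv2.resize(x,(375*2-0,300)) if 0 else cv2.resize(x,None,fx=2.5,fy=2.5) for x in(a,b)]))
P=np.load("top.npy").reshape(-1,3)
m=(P[:,2]>.076)&(P[:,2]<.095)&(abs(P[:,1])<.2)&(P[:,0]<.7)&(P[:,0]>.35)
print(cv2.minAreaRect((P[m][:,:2]*1000).astype(np.float32)),m.sum(),np.median(P[m],0))
h=(P[:,2]>.03)&(P[:,2]<.06)&(P[:,1]>.05)&(P[:,1]<.2)&(P[:,0]<.68)&(P[:,0]>.4)
print(P[h].round(3).tolist())
E
```

```text
((529.2461547851562, -13.701240539550781), (147.38882446289062, 177.65811157226562), 78.38246154785156) 2925 [ 0.52903835 -0.01124738  0.08290941]
[[0.62, 0.093, 0.041], [0.618, 0.09, 0.05], [0.619, 0.087, 0.045], [0.619, 0.084, 0.042], [0.616, 0.093, 0.046], [0.616, 0.09, 0.045], [0.615, 0.087, 0.048], [0.615, 0.084, 0.05], [0.615, 0.081, 0.049], [0.615, 0.078, 0.048], [0.615, 0.075, 0.048], [0.617, 0.073, 0.037], [0.616, 0.07, 0.044], [0.613, 0.096, 0.047], [0.613, 0.093, 0.046], [0.613, 0.09, 0.044], [0.613, 0.087, 0.047], [0.613, 0.084, 0.044], [0.613, 0.081, 0.047], [0.612, 0.078, 0.051], [0.614, 0.076, 0.042], [0.613, 0.07, 0.042], [0.613, 0.067, 0.046], [0.613, 0.064, 0.045], [0.612, 0.06, 0.052], [0.614, 0.058, 0.042], [0.613, 0.055, 0.042], [0.61, 0.096, 0.043], [0.609, 0.093, 0.048], [0.61, 0.09, 0.047], [0.61, 0.087, 0.048], [0.609, 0.084, 0.05], [0.61, 0.081, 0.046], [0.609, 0.078, 0.048], [0.611, 0.076, 0.041], [0.61, 0.073, 0.043], [0.609, 0.069, 0.05], [0.609, 0.066, 0.048], [0.61, 0.064, 0.044], [0.61, 0.061, 0.046], [0.611, 0.058, 0.042], [0.609, 0.055, 0.05], [0.609
[... 5396 characters left out ...]
0.489, 0.101, 0.05], [0.489, 0.098, 0.046], [0.489, 0.095, 0.049], [0.49, 0.092, 0.045], [0.489, 0.089, 0.048], [0.489, 0.086, 0.047], [0.49, 0.084, 0.042], [0.49, 0.08, 0.046], [0.489, 0.077, 0.055], [0.49, 0.075, 0.042], [0.489, 0.072, 0.047], [0.487, 0.098, 0.041], [0.487, 0.095, 0.045], [0.487, 0.092, 0.047], [0.487, 0.09, 0.039], [0.487, 0.086, 0.046], [0.487, 0.084, 0.042], [0.486, 0.08, 0.049], [0.486, 0.077, 0.053], [0.487, 0.075, 0.045], [0.484, 0.083, 0.044], [0.484, 0.08, 0.046], [0.484, 0.077, 0.048], [0.484, 0.075, 0.044], [0.478, 0.075, 0.047], [0.461, 0.072, 0.037], [0.459, 0.063, 0.037], [0.457, 0.06, 0.056], [0.456, 0.057, 0.036], [0.455, 0.054, 0.048], [0.454, 0.051, 0.06]]
```

View pics/c0.png

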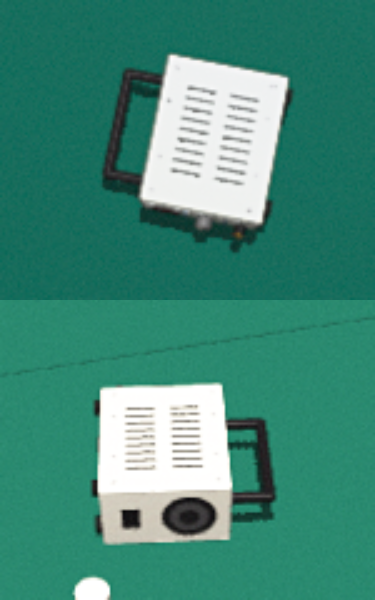

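View pics/scene0.png

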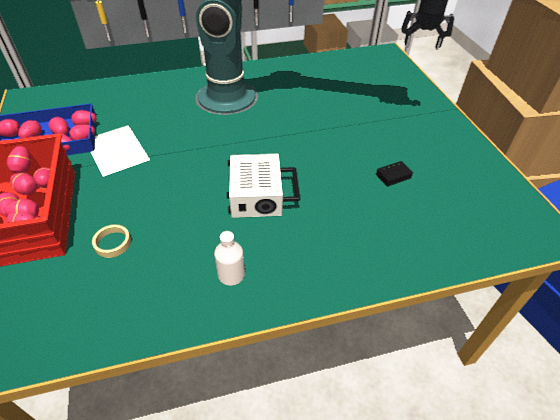

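```bash
cat >> h.py <<'E'
a=np.deg2rad(11.6); n=np.array([np.sin(a),np.cos(a),0]); z=np.array([0,0,1.]); X=np.cross(n,z)
bar=np.array([.552,.101,.042]); B=bar-.1845*n-.042*z; F=B-.00943*n
def pose(th):          # bar centre and tool rotation at turn th (deg) for tool tilt 45 at th=0
    r1=R.from_rotvec(X*np.deg2rad(min(th,32))); p=B+r1.apply(bar-B)
    r2=R.from_rotvec(X*np.deg2rad(max(th-32,0))); p=F+r2.apply(p-F)
    d=(-n-z)/2**.5; s=SGN*(n-z)/2**.5
    return p,(r2*r1)*R.from_matrix(np.stack([d,s,np.cross(d,s)],1))
SGN=1
def tcp(th,back=0,off=.020):
    p,r=pose(th); return p+r.apply([off-back,0,0]),r
def rows(target,k,start=None):   # constant row repeated k times
    if start is None:
        s=robot.observe(); start=(s["position"],R.from_rotvec(s["ee_rot"]))
    rel=start[1].inv()*target[1]; q=start[1].inv().apply(target[0]-start[0])
    w=rel.as_rotvec()/k
    S=sum(R.from_rotvec(w*i).as_matrix() for i in range(k))
    print(k,"x",np.linalg.solve(S,q).round(4).tolist(),w.round(4).tolist(),"ang",np.rad2deg(rel.magnitude()).round(1))
E
python3 - <<'E'
import h; from h import *
s=robot.observe();print(R.from_rotvec(s["ee_rot"]).as_matrix().round(2))
for h.SGN in(1,-1):
    t=tcp(0,.12); print(h.SGN,t[0].round(3)); rows(t,16); 
    rows(tcp(0),6,t); rows(tcp(32),20,tcp(0)); rows(tcp(90),40,tcp(32)); print(tcp(90)[0])
E
```

```text
[[ 0.    0.39  0.92]
 [-0.    0.92 -0.39]
 [-1.   -0.    0.  ]]
1 [0.566 0.17  0.113]
16 x [0.0147, -0.0159, 0.0265] [-0.0119, -0.0049, -0.0489] ang 46.4
6 x [0.02, 0.0, 0.0] [0.0, 0.0, 0.0] ang 0.0
20 x [-0.0028, -0.004, -0.0] [-0.0, 0.0, 0.0279] ang 32.0
40 x [-0.0027, -0.0036, -0.0] [-0.0, -0.0, 0.0253] ang 58.0
[ 0.50840817 -0.11136283  0.17835496]
-1 [0.566 0.17  0.113]
16 x [0.0265, 0.0291, 0.0268] [0.1705, -0.0706, 0.0071] ang 169.3
6 x [0.02, -0.0, -0.0] [0.0, 0.0, 0.0] ang 0.0
20 x [-0.0028, 0.004, 0.0] [-0.0, -0.0, -0.0279] ang 32.0
40 x [-0.0027, 0.0036, 0.0] [-0.0, 0.0, -0.0253] ang 58.0
[ 0.50840817 -0.11136283  0.17835496]
```

{"op": "move_arm", "data": {
  "deltas": [
    [0.4,[0.0147,-0.0159,0.0265],[-0.0119,-0.0049,-0.0489]],
    [0.4,[0.0147,-0.0159,0.0265],[-0.0119,-0.0049,-0.0489]],
    [0.4,[0.0147,-0.0159,0.0265],[-0.0119,-0.0049,-0.0489]],
    [0.4,[0.0147,-0.0159,0.0265],[-0.0119,-0.0049,-0.0489]],
    [0.4,[0.0147,-0.0159,0.0265],[-0.0119,-0.0049,-0.0489]],
    [0.4,[0.0147,-0.0159,0.0265],[-0.0119,-0.0049,-0.0489]],
    [0.4,[0.0147,-0.0159,0.0265],[-0.0119,-0.0049,-0.0489]],
    [0.4,[0.0147,-0.0159,0.0265],[-0.0119,-0.0049,-0.0489]],
    [0.4,[0.0147,-0.0159,0.0265],[-0.0119,-0.0049,-0.0489]],
    [0.4,[0.0147,-0.0159,0.0265],[-0.0119,-0.0049,-0.0489]],
    [0.4,[0.0147,-0.0159,0.0265],[-0.0119,-0.0049,-0.0489]],
    [0.4,[0.0147,-0.0159,0.0265],[-0.0119,-0.0049,-0.0489]],
    [0.4,[0.0147,-0.0159,0.0265],[-0.0119,-0.0049,-0.0489]],
    [0.4,[0.0147,-0.0159,0.0265],[-0.0119,-0.0049,-0.0489]],
    [0.4,[0.0147,-0.0159,0.0265],[-0.0119,-0.0049,-0.0489]],
    [0.4,[0.0147,-0.0159,0.0265],[-0.0119,-0.0049,-0.0489]],
    [0.4,[0,0,0],[0,0,0]]
  ],
  "force": 40
}}

```text
time_s: 3.12
position: [0.5671, 0.1666, 0.1117]
ee_rot: [-0.465, 1.556, -0.775]
ft_force: [0.5, -0.3, -0.1]
width: 0.0341
```

```bash
python3 - <<'E'
from h import *
s=robot.observe();print({k:np.round(v,3) for k,v in s.items()});t=tcp(0,.12);print(t[0],t[1].as_rotvec())
rows(tcp(0),8)
ims=[cv2.resize(robot.camera("scene")[0][110:230,190:390],None,fx=3,fy=3),cv2.resize(robot.camera("top")[0][180:260+20,190:390],None,fx=3,fy=3)]
cv2.imwrite("pics/c1.png",np.vstack(ims)[:600])
E
```

```text
{'time_s': np.float64(3.125), 'joint_positions': array([-0.754,  0.83 ,  0.227,  1.527,  0.382,  1.393,  0.628]), 'joint_velocities': array([-0.03 , -0.022, -0.045,  0.006, -0.033, -0.003, -0.014]), 'joint_torque': array([  0.382, -63.091,   6.451, -18.724,   1.677,   2.022,   0.112]), 'position': array([0.567, 0.167, 0.112]), 'ee_rot': array([-0.465,  1.556, -0.775]), 'ft_force': array([ 0.489, -0.318, -0.107]), 'moment': array([ 0.753, -0.152,  0.02 ]), 'width': np.float64(0.034)}
[0.56621836 0.17026643 0.11271068] [-0.46673331  1.55570315 -0.77001795]
8 x [0.0146, 0.0002, -0.0002] [-0.0004, -0.0003, 0.0002] ang 0.3
```

View pics/c1.png

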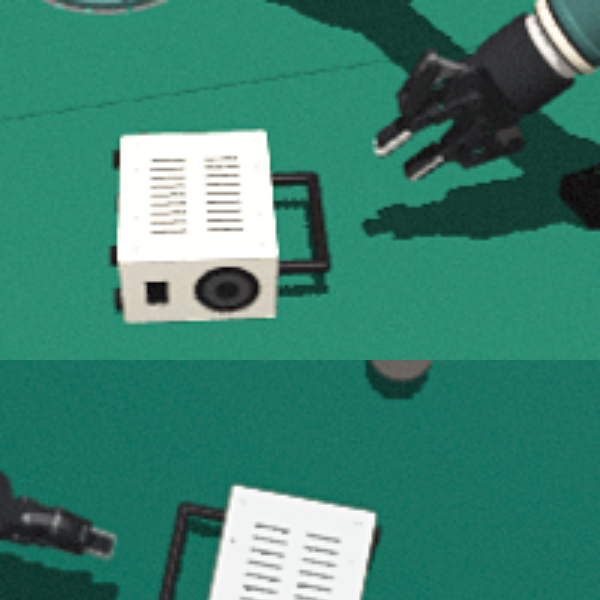

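{"op": "move_arm", "data": {
  "deltas": [
    [0.4,[0.015,0,0],[0,0,0]],
    [0.4,[0.015,0,0],[0,0,0]],
    [0.4,[0.015,0,0],[0,0,0]],
    [0.4,[0.015,0,0],[0,0,0]],
    [0.4,[0.015,0,0],[0,0,0]],
    [0.4,[0.015,0,0],[0,0,0]],
    [0.4,[0.015,0,0],[0,0,0]],
    [0.4,[0.015,0,0],[0,0,0]],
    [0.4,[0,0,0],[0,0,0]],
    [0.4,[0,0,0],[0,0,0]]
  ]
}}

```text
time_s: 4.47
position: [0.5492, 0.0867, 0.0274]
ee_rot: [-0.466, 1.556, -0.77]
ft_force: [-0.8, -0.3, -0.4]
width: 0.0342
```

```bash
python3 - <<'E'
from h import *
s=robot.observe();print(s["position"],s["ee_rot"],s["ft_force"]);t=tcp(0);print(t[0],t[1].as_rotvec())
ims=[cv2.resize(robot.camera("scene")[0][140:220,220:360],None,fx=4,fy=4),cv2.resize(robot.camera("top")[0][220:290,190:330],None,fx=4,fy=4)]
cv2.imwrite("pics/c2.png",np.vstack(ims)[:600])
E
```

```text
[0.54922689 0.08667903 0.02736952] [-0.46571335  1.5559647  -0.7695713 ] [-0.77619036 -0.29867776 -0.42058757]
[0.54915633 0.08714671 0.02785786] [-0.46673331  1.55570315 -0.77001795]
```

View pics/c2.png

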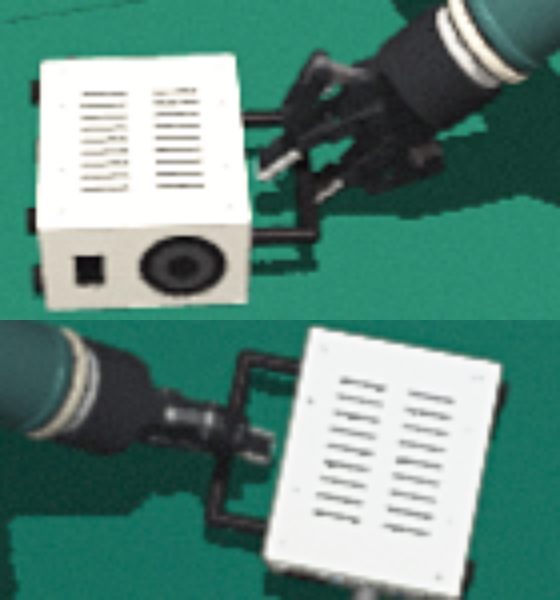

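The open fingers straddle the bar: one fingertip is at scene crop (275,165) on the case side, the other at (325,190) outside it, and the bar is near the middle. Closing now.

{"op": "move_arm", "data": {
  "deltas": [
    [0,[0,0,0],[0,0,0]],
    [0,[0,0,0],[0,0,0]],
    [0,[0,0,0],[0,0,0]],
    [0,[0,0,0],[0,0,0]],
    [0,[0,0,0],[0,0,0]],
    [0,[0,0,0],[0,0,0]]
  ],
  "force": 60
}}

```text
time_s: 5.32
position: [0.5489, 0.0865, 0.0271]
ee_rot: [-0.466, 1.557, -0.77]
ft_force: [1.0, 2.9, -1.8]
width: 0.0113
```

{"op": "move_arm", "data": {
  "deltas": [
    [0,[-0.0028,-0.004,0],[0,0,0.0279]],
    [0,[-0.0028,-0.004,0],[0,0,0.0279]],
    [0,[-0.0028,-0.004,0],[0,0,0.0279]],
    [0,[-0.0028,-0.004,0],[0,0,0.0279]],
    [0,[-0.0028,-0.004,0],[0,0,0.0279]],
    [0,[-0.0028,-0.004,0],[0,0,0.0279]],
    [0,[-0.0028,-0.004,0],[0,0,0.0279]],
    [0,[-0.0028,-0.004,0],[0,0,0.0279]],
    [0,[-0.0028,-0.004,0],[0,0,0.0279]],
    [0,[-0.0028,-0.004,0],[0,0,0.0279]]
  ]
}}

```text
time_s: 6.58
position: [0.5459, 0.0716, 0.0741]
ee_rot: [-0.24, 1.58, -0.554]
ft_force: [0.8, -1.2, -3.4]
width: 0.0109
```

```bash
python3 - <<'E'
from h import *
s=robot.observe();print(s["position"],s["ee_rot"],s["ft_force"],s["moment"],s["width"]);t=tcp(16);print(t[0],t[1].as_rotvec())
cv2.imwrite("pics/c3.png",cv2.resize(robot.camera("scene")[0][110:230,190:390],None,fx=3,fy=3))
E
```

```text
[0.54589485 0.07157339 0.07405542] [-0.23994569  1.58038494 -0.55412434] [ 0.76103326 -1.19937991 -3.445782  ] [ 0.79509644 -0.21004629  0.12364525] 0.010875793759531393
[0.54628533 0.0731603  0.07373569] [-0.24171678  1.57962623 -0.55440774]
```

View pics/c3.png

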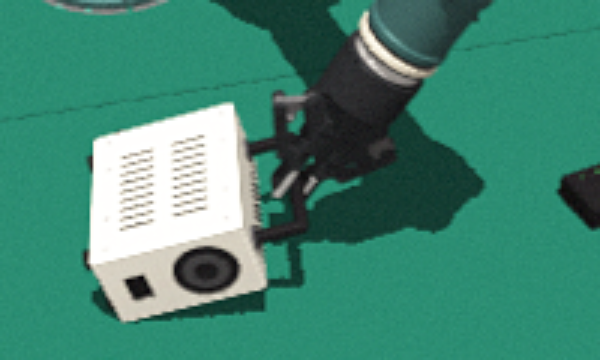

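The supply follows the swing: the handle is held at (295,185), the case is tilted about 16°, and its lower edge is still on the bench near (110,310). The wrist force is small, so I'm continuing.

{"op": "move_arm", "data": {
  "deltas": [
    [0,[-0.0028,-0.004,0],[0,0,0.0279]],
    [0,[-0.0028,-0.004,0],[0,0,0.0279]],
    [0,[-0.0028,-0.004,0],[0,0,0.0279]],
    [0,[-0.0028,-0.004,0],[0,0,0.0279]],
    [0,[-0.0028,-0.004,0],[0,0,0.0279]],
    [0,[-0.0028,-0.004,0],[0,0,0.0279]],
    [0,[-0.0028,-0.004,0],[0,0,0.0279]],
    [0,[-0.0028,-0.004,0],[0,0,0.0279]],
    [0,[-0.0028,-0.004,0],[0,0,0.0279]],
    [0,[-0.0028,-0.004,0],[0,0,0.0279]]
  ]
}}

```text
time_s: 7.88
position: [0.5406, 0.0458, 0.1147]
ee_rot: [-0.017, 1.581, -0.336]
ft_force: [0.1, -1.9, -4.7]
width: 0.0113
```

{"op": "move_arm", "data": {
  "deltas": [
    [0,[-0.0027,-0.0036,0],[0,0,0.0253]],
    [0,[-0.0027,-0.0036,0],[0,0,0.0253]],
    [0,[-0.0027,-0.0036,0],[0,0,0.0253]],
    [0,[-0.0027,-0.0036,0],[0,0,0.0253]],
    [0,[-0.0027,-0.0036,0],[0,0,0.0253]],
    [0,[-0.0027,-0.0036,0],[0,0,0.0253]],
    [0,[-0.0027,-0.0036,0],[0,0,0.0253]],
    [0,[-0.0027,-0.0036,0],[0,0,0.0253]],
    [0,[-0.0027,-0.0036,0],[0,0,0.0253]],
    [0,[-0.0027,-0.0036,0],[0,0,0.0253]],
    [0,[-0.0027,-0.0036,0],[0,0,0.0253]],
    [0,[-0.0027,-0.0036,0],[0,0,0.0253]],
    [0,[-0.0027,-0.0036,0],[0,0,0.0253]],
    [0,[-0.0027,-0.0036,0],[0,0,0.0253]],
    [0,[-0.0027,-0.0036,0],[0,0,0.0253]],
    [0,[-0.0027,-0.0036,0],[0,0,0.0253]]
  ]
}}

```text
time_s: 9.88
position: [0.5293, -0.0087, 0.1596]
ee_rot: [0.298, 1.542, -0.019]
ft_force: [0.4, -1.1, -6.1]
width: 0.0111
```

```bash
python3 - <<'E'
from h import *
s=robot.observe();print(s["position"],s["ee_rot"],s["ft_force"],s["moment"],s["width"],s["joint_positions"].round(2));t=tcp(32+16*.0253*57.3);print(t[0],t[1].as_rotvec())
rows(tcp(87),20,t); rows(tcp(87),20)
cv2.imwrite("pics/c4.png",cv2.resize(robot.camera("scene")[0][110:230,190:390],None,fx=3,fy=3))
E
```

```text
[ 0.52928576 -0.00871001  0.15956879] [ 0.29827522  1.54248799 -0.01881118] [ 0.38403384 -1.05154905 -6.05021437] [-0.23899883  0.07691202  0.0650057 ] 0.011119118325615672 [ 0.11  0.36 -0.06  1.98 -0.22  0.79  1.57]
[ 0.52970073 -0.00763359  0.15949577] [ 0.29696976  1.54250167 -0.0192588 ]
20 x [-0.003, -0.004, -0.0] [-0.0, 0.0, 0.0278] ang 31.8
20 x [-0.003, -0.0039, 0.0] [-0.0, 0.0, 0.0277] ang 31.7
```

View pics/c4.png

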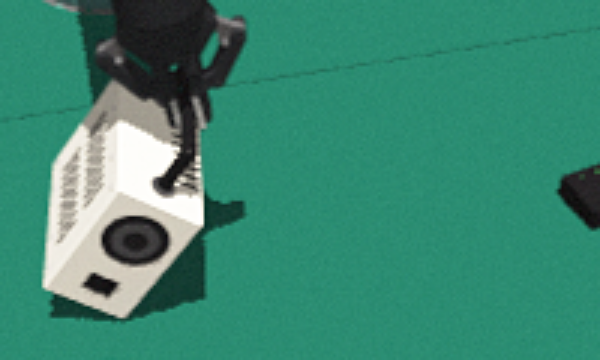

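{"op": "move_arm", "data": {
  "deltas": [
    [0,[-0.003,-0.004,0],[0,0,0.0278]],
    [0,[-0.003,-0.004,0],[0,0,0.0278]],
    [0,[-0.003,-0.004,0],[0,0,0.0278]],
    [0,[-0.003,-0.004,0],[0,0,0.0278]],
    [0,[-0.003,-0.004,0],[0,0,0.0278]],
    [0,[-0.003,-0.004,0],[0,0,0.0278]],
    [0,[-0.003,-0.004,0],[0,0,0.0278]],
    [0,[-0.003,-0.004,0],[0,0,0.0278]],
    [0,[-0.003,-0.004,0],[0,0,0.0278]],
    [0,[-0.003,-0.004,0],[0,0,0.0278]]
  ]
}}

```text
time_s: 11.18
position: [0.5197, -0.0546, 0.1758]
ee_rot: [0.509, 1.49, 0.199]
ft_force: [-0.6, 0.1, -7.7]
width: 0.0113
```

{"op": "move_arm", "data": {
  "deltas": [
    [0,[-0.003,-0.004,0],[0,0,0.0278]],
    [0,[-0.003,-0.004,0],[0,0,0.0278]],
    [0,[-0.003,-0.004,0],[0,0,0.0278]],
    [0,[-0.003,-0.004,0],[0,0,0.0278]],
    [0,[-0.003,-0.004,0],[0,0,0.0278]],
    [0,[-0.003,-0.004,0],[0,0,0.0278]],
    [0,[-0.003,-0.004,0],[0,0,0.0278]],
    [0,[-0.003,-0.004,0],[0,0,0.0278]]
  ]
}}

```text
time_s: 12.18
position: [0.512, -0.0938, 0.1797]
ee_rot: [0.676, 1.431, 0.374]
ft_force: [0.2, 0.2, -6.7]
width: 0.0114
```

```bash
python3 - <<'E'
from h import *
s=robot.observe();print(s["position"],s["ee_rot"],s["ft_force"],s["moment"],s["joint_positions"].round(2))
t=tcp(87-2*.0278*57.3);print(t[0],t[1].as_rotvec())
rows(tcp(90),6,t)
print("down in tool",t[1].inv().apply([0,0,-1]))
for c in("top","scene"):
    im,P=cloud(c); r=robot.regions_of(c,"power_supply")[0]; p=P[r["mask"]];p=p[~np.isnan(p).any(1)];print(c,np.percentile(p,[2,50,98],axis=0).round(3))
    p=P.reshape(-1,3);m=(p[:,2]>.13)&(p[:,2]<.16)&(abs(p[:,0]-.51)<.1)&(abs(p[:,1]+.12)<.045);q=p[m]
    if len(q)>30:
        A=np.c_[(q-q.mean(0))[:,:2],np.ones(len(q))];c_=np.linalg.lstsq(A,q[:,2],rcond=None)[0];print("top face",len(q),c_,q.mean(0))
cv2.imwrite("pics/c5.png",cv2.resize(im[110:230,190:390],None,fx=3,fy=3))
E
```

```text
[ 0.51199693 -0.09382129  0.17970383] [0.67648188 1.43129072 0.37350211] [ 0.21257017  0.2461401  -6.71682188] [-1.44217835  0.34097543  0.01817461] [ 0.62  0.47 -0.16  1.93 -0.68  1.06  2.27]
[ 0.51229936 -0.09240645  0.17977984] [0.67416631 1.43221824 0.37240917]
6 x [-0.002, -0.0026, -0.0] [-0.0, -0.0, 0.018] ang 6.2
down in tool [ 0.77918352 -0.62679585  0.        ]
top [[ 0.416 -0.16   0.07 ]
 [ 0.485 -0.108  0.151]
 [ 0.591 -0.065  0.203]]
top face 1317 [-0.0085186  -0.08214882  0.15125066] [ 0.50825601 -0.11366128  0.15125066]
scene [[ 0.454 -0.175  0.017]
 [ 0.584 -0.127  0.145]
 [ 0.6   -0.069  0.201]]
top face 1065 [-0.06950106 -0.07062484  0.14990635] [ 0.54579124 -0.12111198  0.14990635]
```

View pics/c5.png

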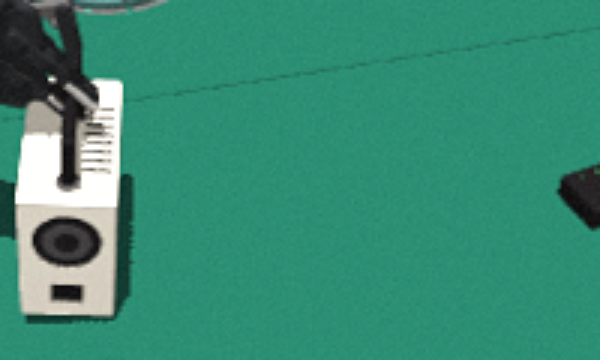

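{"op": "move_arm", "data": {
  "deltas": [
    [0,[-0.002,-0.0026,0],[0,0,0.018]],
    [0,[-0.002,-0.0026,0],[0,0,0.018]],
    [0,[-0.002,-0.0026,0],[0,0,0.018]],
    [0,[-0.002,-0.0026,0],[0,0,0.018]],
    [0,[-0.002,-0.0026,0],[0,0,0.018]],
    [0,[-0.002,-0.0026,0],[0,0,0.018]],
    [0,[0,0,0],[0,0,0]],
    [0,[0,0,0],[0,0,0]]
  ]
}}

```text
time_s: 13.38
position: [0.5081, -0.1124, 0.1785]
ee_rot: [0.755, 1.399, 0.457]
ft_force: [0.1, 0.8, -8.1]
width: 0.0112
```

```bash
cat >> h.py <<'E'
def check():
    s=robot.observe();print(s["position"],s["ft_force"],s["moment"])
    for c in("top","scene"):
        im,P=cloud(c)
        p=P.reshape(-1,3);m=(p[:,2]>.138)&(p[:,2]<.16)&(abs(p[:,0]-.51)<.1)&(abs(p[:,1]+.12)<.06);q=p[m]
        for i in range(3):
            A=np.c_[(q-q.mean(0))[:,:2],np.ones(len(q))];c_=np.linalg.lstsq(A,q[:,2],rcond=None)[0]
            k=abs(A@c_-q[:,2])<.004; mean=q.mean(0); q=q[k]
        print(c,len(q),c_,mean)
    return im
E
python3 - <<'E'
from h import *
check();t=tcp(90);print(t[0]);print("down in tool",t[1].inv().apply([0,0,-1]))
E
```

```text
[ 0.50809244 -0.11241423  0.17848612] [ 0.14992281  0.83342357 -8.11701718] [-1.71203631  0.36660654 -0.03607998]
top 1161 [-1.26117583e-04  3.27111814e-03  1.48379931e-01] [ 0.5038094  -0.12522221  0.14837993]
scene 971 [-0.0007686   0.00136693  0.14937282] [ 0.52710417 -0.12791028  0.14937282]
[ 0.50840817 -0.11136283  0.17835496]
down in tool [ 7.07106781e-01 -7.07106781e-01 -5.55111512e-17]
```

The top face is level and at about 148.5–149 mm. The wrist reads about the full weight, so it's still hanging slightly. Lowering it gently.

{"op": "move_arm", "data": {
  "deltas": [
    [0,[0.0004,-0.0004,0],[0,0,0]],
    [0,[0.0004,-0.0004,0],[0,0,0]],
    [0,[0,0,0],[0,0,0]],
    [0,[0,0,0],[0,0,0]]
  ]
}}

```text
time_s: 13.98
position: [0.508, -0.1126, 0.1773]
ee_rot: [0.755, 1.399, 0.457]
ft_force: [0.1, 0.3, -6.5]
width: 0.0112
```

{"op": "move_arm", "data": {
  "deltas": [
    [0,[0.0004,-0.0004,0],[0,0,0]],
    [0,[0.0004,-0.0004,0],[0,0,0]],
    [0,[0,0,0],[0,0,0]],
    [0,[0,0,0],[0,0,0]]
  ]
}}

```text
time_s: 14.48
position: [0.5084, -0.1122, 0.1768]
ee_rot: [0.755, 1.398, 0.458]
ft_force: [0.4, 1.5, -0.6]
width: 0.0114
```

The bench now carries the supply. Opening partway, then backing off along the fingers.

{"op": "move_arm", "data": {
  "deltas": [
    [0.2,[0,0,0],[0,0,0]],
    [0.3,[0,0,0],[0,0,0]],
    [0.4,[0,0,0],[0,0,0]],
    [0.4,[0,0,0],[0,0,0]],
    [0.4,[0,0,0],[0,0,0]]
  ]
}}

```text
time_s: 15.1
position: [0.508, -0.1126, 0.1762]
ee_rot: [0.755, 1.399, 0.457]
ft_force: [-0.4, -0.3, 0.5]
width: 0.0344
```

```bash
python3 - <<'E'
from h import *
im=check();cv2.imwrite("pics/c6.png",cv2.resize(im[110:230,190:390],None,fx=3,fy=3))
E
```

```text
[ 0.50802834 -0.1125993   0.17616721] [-0.38323033 -0.33664949  0.5260753 ] [-0.68970925  0.15624917 -0.01500606]
top 1117 [ 0.00403559 -0.00334502  0.14699561] [ 0.50328175 -0.12519335  0.14699561]
scene 1018 [-0.00229092  0.00016808  0.14768741] [ 0.52516039 -0.12763646  0.14768741]
```

View pics/c6.png

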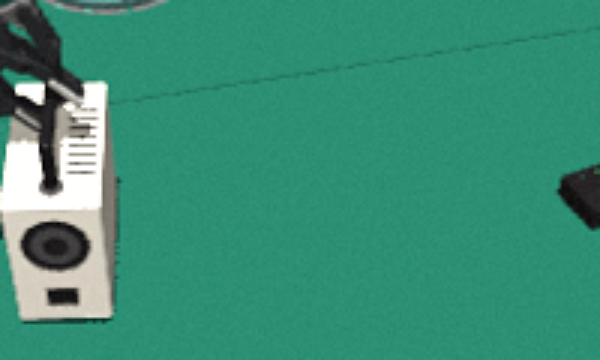

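The supply stands upright and the jaws are open around the bar at (55,110). Backing off along −x of the tool.

{"op": "move_arm", "data": {
  "deltas": [
    [0.4,[-0.008,0,0],[0,0,0]],
    [0.4,[-0.008,0,0],[0,0,0]],
    [0.4,[-0.008,0,0],[0,0,0]],
    [0.4,[-0.01,0,0],[0,0,0]],
    [0.4,[-0.01,0,0],[0,0,0]],
    [0.4,[-0.015,0,0],[0,0,0]],
    [0.4,[-0.015,0,0],[0,0,0]],
    [0.4,[-0.02,0,0],[0,0,0]],
    [0.4,[-0.02,0,0],[0,0,0]],
    [0.4,[-0.02,0,0],[0,0,0]],
    [0.4,[0,0,0],[0,0,0]],
    [0.4,[0,0,0],[0,0,0]]
  ]
}}

```text
time_s: 16.7
position: [0.4888, -0.2049, 0.2706]
ee_rot: [0.755, 1.399, 0.457]
ft_force: [0.4, 0.0, 0.1]
width: 0.0341
```

```bash
python3 - <<'E'
from h import *
im=check();cv2.imwrite("pics/c7.png",im)
for q in("bottle","tape_roll","charger"):
    im,P=cloud("top") if q=="bottle" else (im,P)
    for r in robot.regions_of("top",q)[:1]:
        p=P[r["mask"]];print(q,round(r["confidence"],2),np.nanpercentile(p,[2,50,98],axis=0).round(3).tolist())
E
```

```text
[ 0.4887563  -0.20494408  0.27056579] [0.36621322 0.04625745 0.0896438 ] [-0.75638783  0.22596256  0.03170972]
top 1363 [-0.00043517  0.00185962  0.14689332] [ 0.50458394 -0.12750906  0.14689332]
scene 1135 [-0.00259489 -0.0022902   0.1476512 ] [ 0.51655879 -0.12781573  0.1476512 ]
bottle 0.59 [[0.754, -0.155, 0.007], [0.771, -0.124, 0.101], [0.801, -0.099, 0.153]]
tape_roll 0.56 [[0.569, -0.454, -0.004], [0.612, -0.409, 0.02], [0.658, -0.367, 0.029]]
charger 0.81 [[0.523, 0.366, 0.006], [0.554, 0.411, 0.024], [0.587, 0.454, 0.031]]
```

View pics/c7.png

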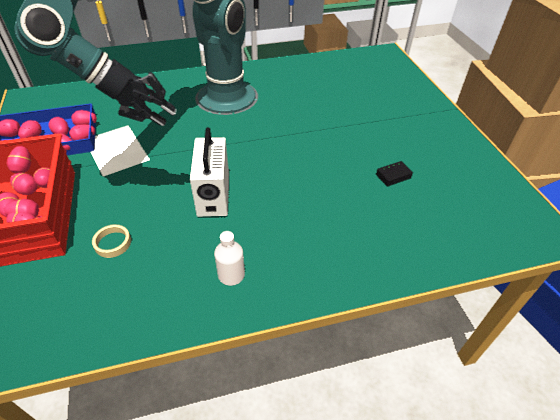

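The supply stands at (210,180) and the gripper is clear of it at (150,100). The bottle, tape and charger haven't moved.

```bash
python3 -c "
from plant import robot
print(robot.job_done())"
```

```text
the job is handed in; nothing more can be done
None
```

The power supply is standing upright on its four feet, released, and the job is handed in; no verdict was reported.

I gripped the carry handle with the tool tilted 45° and swung the supply up about its base edge, then about its feet. I lowered it the last millimetre or two until the wrist reading fell from about 8 N to under 1 N, then opened the jaws and backed away. It took about 17 s of the 51 s allowed.

Last checks:
- **Upright:** the top face is level to about 0.2° and 147–148 mm above the bench, against a nominal 148 mm.
- **Released:** the wrist force is below 0.5 N and the gripper is well clear of the supply.
- **Bystanders:** the bottle, tape roll and charger measure within about 2 mm of their starting positions; a single bottle-edge reading differed by 9 mm.

The supply hung at close to its full weight near the end of the swing, so I added the final lowering step. No check failed. I did not measure the supply's speed directly, but I kept the commanded turn to about 0.22 rad/s.

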